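Start a quick flange nut on the mould's stud and run it home

TASK

Clamp the casting mould: take the big steel flange nut, set it upright over the stud on the mould's steel plate, and back it off (counter-clockwise) by feel under light pressure until its thread drops in; then screw it clockwise until its flange lies down on the plate, and let go. Never force the nut: press only lightly and stop turning as soon as it meets a stop. Leave the things lying around where they are.

Things in the scene. Friction and masses are not known exactly. Their poses are not given: they have to be found in the camera images.
- nut_mid (a point): Plain steel hexagonal flange nut, loose, 0.3 kg, standing on the table; point on its axis 20 mm above its underside. Hexagon 54 mm across flats, 62 across corners, 40 mm high; flange at the foot 66 mm across, 4 mm thick: keep fingertips 6 mm or more above the underside. z up; x points to a hexagon corner, so flats face 30, 90, 150 .. degrees from x.
- pip (a point): Small dark pip on the nut's top face, at the hexagon corner in the nut's +x direction, 26 mm from the axis; axes as the nut's.
- lug (a point): One of three lugs inside the nut's 44 mm bore (the start of its thread), at 0, 120 and 240 degrees from the nut's x; this point is the middle of the underside of the one at +x, 4 mm above the nut's underside. Lugs are 4 mm wide, 4 mm high and reach in to 14.8 mm from the axis.
- seat (a point): Centre of the upper face of the square steel plate on the fixed plywood mould block (110 x 110 mm), 40 mm above the table; z up, x towards a dark index line near one edge of the plate. The nut is home when its underside lies on this plate. Contacts are hard (20 N per mm of pressing, 5 Nm per rad of turning against a stop): press with about 5 N, turn with under 0.6 Nm.
- stud_tip (a point): Tip of the fixed steel stud that stands on the plate's centre, 42 mm above the plate. Core 24 mm across, coned over its last 12 mm to 10 mm. Lower down it has three short right-hand threads, 39 mm across, with gaps between them. How the threads are turned differs every time and is not given by these axes.
- thread_top (a point): On the stud axis, 15.4 mm above the plate: height of the threads' upper faces, on which the lugs land (nut's underside about 11.5 mm above the plate). There a stop wall blocks clockwise turning. Turned counter-clockwise (seen from above), the nut rides up by at most about 2 mm until the lugs pass the thread ends and can drop about 9 mm.
- thread_in (a point): On the stud axis, 7 mm above the plate: height of the lugs' undersides when dropped in (nut's underside 3 mm above the plate). The gap leaves about 14 degrees of play, then a wall blocks counter-clockwise turning. From here clockwise: level for the first 10 to 25 degrees, then sinking 4.6 mm per 60 degrees with light downward pressure; down on the plate after 44 to 60 degrees, blocked by a wall about 10 degrees later.
- nut: The flange nut, origin at the centre of its underside, axes as for its middle. If set on the stud with the pip towards the plate's index line, or a third of a turn from that, the drop comes after 14 to 82 degrees counter-clockwise. At other angles it may land 5 to 6 mm higher on the stop walls and first fall from these onto the threads, or drop in at once.
- mould: The mould block with plate and stud, origin at the centre of its underside on the table, axes as for the plate.
- side_cutters: Bystander: side cutters with blue handles, 49 x 128 x 12 mm, lying beyond the nut, on the left.
- needle_file: Bystander: needle file with white handle, 12 x 179 x 12 mm, lying near the robot.
- glue_tube: Bystander: blue and orange tube, 42 x 146 x 28 mm, lying behind the work.
- tea_mug: Bystander: spotted white mug, 82 x 117 x 91 mm, standing behind the work.
Mind the look-alikes: they are no part of the job. What is shaped like the nut but blue is not meant.

How it is judged:
By the outcome, as a careful person would: the job done as asked, in the order asked, and still so for the second after the job is handed in, with the robot touching nothing.
It also fails if it takes over 61 s, if anything falls off the work surface, if the arm or the gripper's body presses on something with over 40 N, if the wrist force passes 120 N, or if a joint passes its speed limit or range.

ROBOT

A 6-joint arm with a two-finger parallel gripper is mounted at the origin on a cart in front of the work surface, level with it; the furniture and walls round the work are solid. World frame = base frame: x ahead of the robot, y to its left, z up, the work surface at z = 0. Lengths are in m, angles in rad, forces in N, time in s.
With the tool pointing down it reaches from about 0.375 to 0.9 m from the base axis. Payload 3.1 kg.
Tool frame: the origin (TCP) lies at the very end of the fingers, on their centre line; the grasp point (between the pads) lies 19 mm behind it (manip.pinch_z is the distance from the TCP to the grasp point, in m); z points along the fingers, y is the line along which they close (so a half turn about z gives the same grasp; the last joint's range is limited). The gripper opens to 85 mm and grips with 20 to 120 N. Pads are 22 mm wide; open, the fingers measure 114 mm over their backs; the gripper's body (76 mm by 85 mm) begins 54 mm behind the grasp point. The pads swing forward as they close: fully open they stand 13 mm farther back than shut.
Start: joints at [1.018, 0.527, 1.433, -0, 1.181, -0.178], TCP at [0.229, 0.582, 0.231] pointing down, gripper open.
Joint ranges: [-3.08, 3.08], [-0.75, 2.2], [0.22, 2.44], [-1.43, 4.57], [0, 2.65], [-2.85, 2.85]. Speed limits (rad/s): [2.79, 2.79, 3.14, 3.14, 3.14, 3.14].

INTERFACE

Orientations are given as a unit quaternion [x, y, z, w].
In Python, from station import manip gives the robot as it stands.
- The arm moves only by the tool servo_tool, never from a script. Its argument "commands" is one flat list of numbers, 7 for each row, row after row: the shift along the tool's x, y, z each as a share of 500 mm, from -1 to 1, then the turn, a rotation vector about the tool's x, y, z each as a share of 360 degrees, from -1 to 1, then the opening, from -1 (shut) to 1 (fully open). In form: [dx, dy, dz, rx, ry, rz, claw, dx, dy, dz, rx, ry, rz, claw, ...]. A call has 1 to 12 rows; each row shifts and turns the commanded pose from where the row before left it, along the tool's axes as they then stand; what a row does not reach is not made up. A row lasts 1/12 s, in which the tool goes at most 41.7 mm and 7.16 degrees, less where a joint would pass 70% of its speed; a pose out of reach is approached as far as the arm can. A call with a number of a shift or a turn outside -1 to 1 is refused whole. A call with a gripper value outside its range is refused whole. The fingers move at their own pace and stop on an object; "force" is the grip in N (left out, the last holds). Time passes only in rows, so rows that do not move let the fingers close. It gives the time, the measured TCP pose, the force, the opening and the grip force at its end, in the units of the state.
- manip.sense(): the state, without advancing time (a new reading comes with each control period).
- manip.snapshot(name): name is "scene" or "top"; returns a dict with "img" (400x640x3 uint8, red, green, blue), "mtx" (3x3 intrinsics, pixels), "world_to_cam" (4x4, takes a point from world to camera coordinates). Camera axes: x right, y up, looking along -z (the intrinsics and any distortion apply to the point x, -y, -z); pixel columns grow to the right and rows downward; lengths in m; the calibration is good to about 2 mm. A picture is of the moment at which its call begins. There is no depth.
- manip.sign_off(): hands the job in; it is judged then, once.
Trained networks look in a picture, given as the dict that the camera call returned (one of the last four; its "shot" number tells which), for a name from the list of things; names that differ only in an ending like _2 or _b are one class to them, and where a whole thing is asked for, a point or a joint stands for the part that bears it (a point fixed in the world has none). Each returns a list of dicts, best first, with "conf" (0 to 1); they miss things now and then, are a little off and sometimes report something else, mostly with a low value. They report only what shows in the picture. A call takes as long as a camera call. They do not tell look-alikes from the thing itself.
- manip.look_for(picture, query): "box" ([left, top, width, height] in pixels, round what is visible of it).
- manip.silhouettes(picture, query): "pixels" (400x640 bool, what is visible of it) and "box" ([left, top, width, height] in pixels, round what is visible of it).
The state is a dict: "t": time; "q": joint angles; "qd": joint speeds; "tau": joint torques, N m; "tcp_pos": TCP position; "tool_rot": TCP orientation; "force": force on the tool from outside, world axes, zero at the start; "ft_torque": the same for the moment, N m; "finger_gap": opening from 0.0 (shut) to 1.0 (fully open); "gripper_force": force on a finger pad.
Only numpy, scipy, OpenCV 4.12 (cv2) and the standard library are available. Lean on these libraries where they do the work, as an engineer would, in place of code of your own. Each camera call takes 0.05 s, during which the arm holds its last target. There are 200 camera calls.

## Working session

There is one attempt and no reset: what is moved stays moved. The work goes in short steps, Python scripts to look and compute and a tool call to move; the robot and the scene stay as the last step left them, time stands still between calls to the robot, and variables do not carry over. Pictures are saved under pics/ and viewed, at most 10 in all, crops included, and the job is handed in when it is done.

Besides the shell and the picture viewer there is one more tool, called after "Emit:" by a JSON object that holds its "op" and its "data", one argument or row to a line. servo_tool: Moves the arm, as the interface text tells. Its arguments: {"type":"object","properties":{"commands":{"type":"array"},"force":{"type":"number"}},"required":["commands"]}

```bash
mkdir -p pics; python3 - <<'E'
from station import manip
import cv2,numpy as np,pickle
S={}
for n in("scene","top"):
    s=manip.snapshot(n);S[n]=s
    cv2.imwrite(f"pics/{n}0.png",s["img"][:,:,::-1])
    for q in("nut","mould","seat","stud_tip","pip"):
        print(n,q,[(np.round(d["box"]),round(d["conf"],2)) for d in manip.look_for(s,q)][:3])
    print(s["mtx"].round(1).tolist(),s["world_to_cam"].round(3).tolist(),s.keys())
pickle.dump(S,open("s0.pkl","wb"))
st=manip.sense();print(st["t"],st["tool_rot"],manip.pinch_z,st["tcp_pos"])
E
```

```text
scene nut [(array([241., 202.,  29.,  32.]), 0.84), (array([192., 229.,  36.,  34.]), 0.7), (array([346., 299.,  42.,  46.]), 0.62)]
scene mould [(array([343., 229.,  74.,  66.]), 0.71)]
scene seat [(array([341., 228.,  77.,  65.]), 0.96)]
scene stud_tip [(array([338., 227.,  82.,  66.]), 0.81)]
scene pip [(array([195., 227.,  30.,  35.]), 0.66), (array([238., 203.,  30.,  29.]), 0.64), (array([347., 296.,  39.,  49.]), 0.61)]
[[413.6, 0.0, 316.8], [0.0, 413.6, 201.3], [0.0, 0.0, 1.0]] [[0.618, -0.786, -0.018, -0.154], [0.49, 0.368, 0.791, -0.395], [-0.615, -0.498, 0.612, -0.477], [0.0, 0.0, 0.0, 1.0]] dict_keys(['img', 'mtx', 'world_to_cam', 'shot'])
top nut [(array([226., 264.,  35.,  31.]), 0.81), (array([393., 244.,  35.,  32.]), 0.77), (array([234., 206.,  32.,  34.]), 0.71)]
top mould [(array([351., 169.,  56.,  60.]), 0.64)]
top seat [(array([350., 165.,  64.,  67.]), 0.74), (array([282., 238.,  16.,  79.]), 0.71)]
top stud_tip []
top pip [(array([393., 245.,  35.,  29.]), 0.89), (array([226., 267.,  32.,  29.]), 0.86), (array([234., 208.,  31.,  27.]), 0.72)]
[[480.7, 0.0, 309.4], [0.0, 480.7, 187.7], [0.0, 0.0, 1.0]] [[-0.007, -1.0, -0.007, 0.209], [0.998, -0.008, 0.065, -0.527], [-0.065, -0.007, 0.998, -1.0], [0.0, 0.0, 0.0, 1.0]] dict_keys(['img', 'mtx', 'world_to_cam', 'shot'])
0.6 [1.86286563e-01 9.82495454e-01 1.54604743e-05 5.79607728e-06] 0.0187 [0.22875427 0.58161375 0.23132139]
```

View pics/scene0.png

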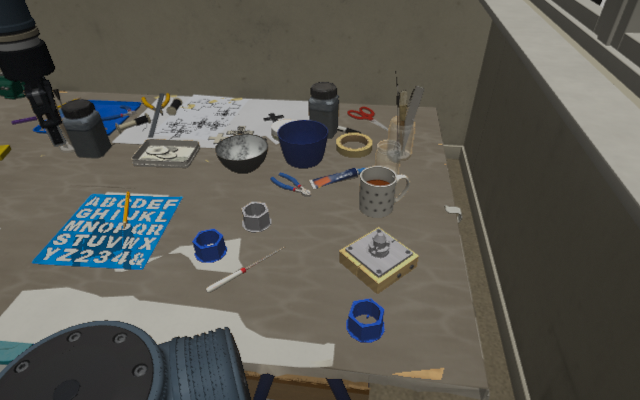

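View pics/top0.png

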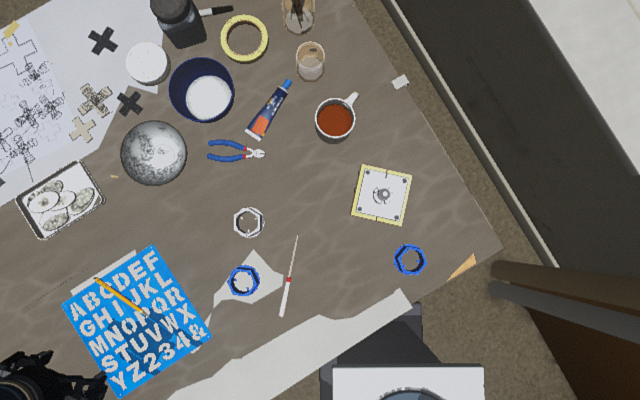

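Candidates in the top view: the grey steel hexagon at (249,222), a blue one at (243,281) and a blue one at (410,260). I choose the grey one. The mould is at (382,195). Next is a close crop of the nut and the mould to check this.

```bash
cat > h.py <<'E'
import numpy as np,cv2
def ray(s,u,v):
    K=s["mtx"];T=s["world_to_cam"];d=np.linalg.inv(K)@[u,v,1];d=np.array([d[0],-d[1],-d[2]])
    R=T[:3,:3];return -R.T@T[:3,3],R.T@d
def at(s,u,v,z):
    o,d=ray(s,u,v);return o+d*(z-o[2])/d[2]
def proj(s,p):
    T=s["world_to_cam"];c=T[:3,:3]@np.asarray(p)+T[:3,3];c=np.array([c[0],-c[1],-c[2]]);q=s["mtx"]@c;return q[:2]/q[2]
def crop(s,u,v,w,h,k):
    i=s["img"][v-h//2:v+h//2,u-w//2:u+w//2,::-1];return cv2.resize(i,None,fx=k,fy=k,interpolation=cv2.INTER_CUBIC)
E
python3 - <<'E'
import pickle;from h import *
S=pickle.load(open("s0.pkl","rb"));t=S["top"];c=S["scene"]
a=np.hstack([crop(t,249,222,50,40,8),crop(c,256,217,50,40,8)])
b=np.hstack([crop(t,382,195,80,56,5),crop(c,379,256,80,56,5)])
cv2.imwrite("pics/crop.png",np.vstack([a,b]))
print(at(t,249,222,.04),at(t,383,194.5,.06),at(c,380,238,.08))
E
```

```text
[0.45689587 0.32996134 0.04      ] [0.51056348 0.05564479 0.06      ] [0.50275428 0.04931756 0.08      ]
```

View pics/crop.png

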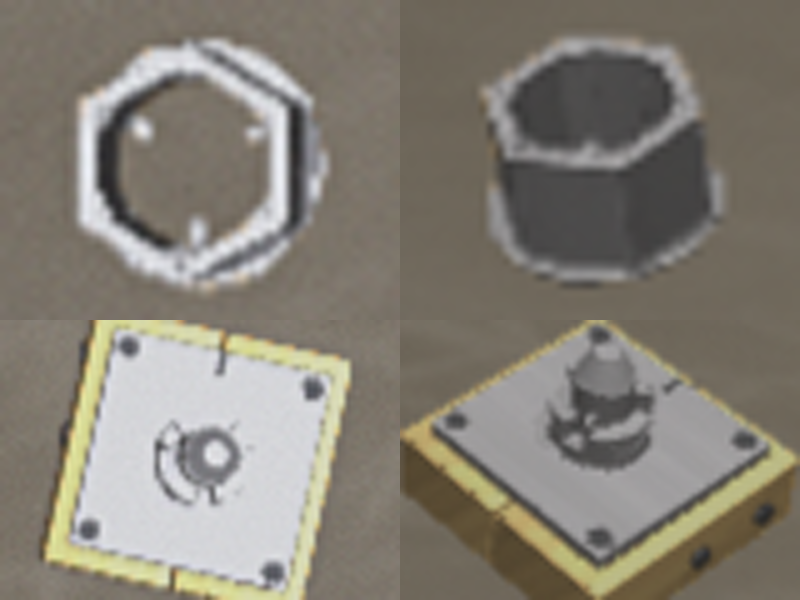

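Top crop: the steel nut stands upright with corners toward image up and down. Its lugs are at crop (143,128), (255,132) and (197,230). The plate's index line is at crop (221,358), towards image up, and the four bolts and the stud tip are clear. The choice of the grey nut is confirmed.

```bash
python3 - <<'E'
import pickle;from h import *
S=pickle.load(open("s0.pkl","rb"));t=S["top"];c=S["scene"]
f=lambda u,v,k,x0,y0:(x0+(u+.5)/k-.5,y0+(v+.5)/k-.5)
ang=lambda v:np.degrees(np.arctan2(v[1],v[0])).round(1)
L=[at(t,*f(u,v,8,224,202),.008) for u,v in((143,128),(255,132),(197,230))]
m=np.mean(L,0);print("lugs",m,[ang(p-m) for p in L],[np.linalg.norm(p-m).round(4) for p in L])
print("nut top",at(t,*f(187,160,8,224,202),.04))
print("nut top scene",at(c,*f(595-400,100,8,231,197),.04))
B=[at(t,*f(u,v,5,342,167),.042) for u,v in((128,26),(313,67),(272,251),(88,208))]
C=[at(c,*f(u,v,5,339,228),.042) for u,v in((200,15),(345,120),(200,220),(56,100))]
for X in(B,C):print("plate",np.mean(X,0),[ang(X[(i+1)%4]-X[i]) for i in range(4)])
print("tip",at(t,*f(217,133,5,342,167),.082),at(c,*f(202,30,5,339,228),.082))
l=at(t,*f(221,38,5,342,167),.04);print("line",ang(l-np.mean(B,0)))
E
```

```text
lugs [0.45678478 0.33558184 0.008     ] [np.float64(57.3), np.float64(-61.5), np.float64(178.9)] [np.float64(0.0176), np.float64(0.0172), np.float64(0.0177)]
nut top [0.45782826 0.33422291 0.04      ]
nut top scene [0.45725175 0.33374257 0.04      ]
plate [0.51219429 0.05579139 0.042     ] [np.float64(-103.0), np.float64(166.4), np.float64(76.4), np.float64(-13.2)]
plate [0.50966928 0.05340694 0.042     ] [np.float64(-103.5), np.float64(167.5), np.float64(75.6), np.float64(-13.7)]
tip [0.51202044 0.05486471 0.082     ] [0.50997145 0.05604112 0.082     ]
line -13.0
```

Emit:
{"op": "servo_tool", "data": {
  "commands": [-0.06,-0.029,0,0,0,0,1,-0.06,-0.029,0,0,0,0,1,-0.06,-0.029,0,0,0,0,1,-0.06,-0.029,0,0,0,0,1,-0.06,-0.029,0,0,0,0,1,-0.06,-0.029,0,0,0,0,1,-0.06,-0.029,0,0,0,0,1,-0.06,-0.029,0,0,0,0,1,-0.06,-0.029,0,0,0,0,1,-0.06,-0.029,0,0,0,0,1],
  "force": 40
}}

```text
t: 1.43
tcp_pos: [0.4559, 0.3356, 0.2315]
tool_rot: [0.186, 0.982, 0.0, 0.0]
force: [-0.1, -0.1, -0.5]
finger_gap: 1.004
gripper_force: 0.0
```

Emit:
{"op": "servo_tool", "data": {
  "commands": [0,0,0.02,0,0,0.0186,1,0,0,0.02,0,0,0.0186,1,0,0,0.02,0,0,0.0186,1,0,0,0.02,0,0,0.0186,1,0,0,0.02,0,0,0.0186,1,0,0,0.02,0,0,0.0186,1,0,0,0,0,0,0,1,0,0,0,0,0,0,1]
}}

```text
t: 2.1
tcp_pos: [0.4546, 0.3367, 0.171]
tool_rot: [0.511, 0.859, -0.0, -0.0]
force: [0.1, -0.4, 0.9]
finger_gap: 1.005
gripper_force: 0.0
```

Emit:
{"op": "servo_tool", "data": {
  "commands": [-0.0067,0.0023,0.036,0,0,0,1,0,0,0.036,0,0,0,1,0,0,0.036,0,0,0,1,0,0,0.036,0,0,0,1,0,0,0.036,0,0,0,1,0,0,0.036,0,0,0,1,0,0,0.036,0,0,0,1,0,0,0.036,0,0,0,1,0,0,0.036,0,0,0,1,0,0,0,0,0,0,1,0,0,0,0,0,0,1]
}}

```text
t: 3.02
tcp_pos: [0.4576, 0.3345, 0.0093]
tool_rot: [0.512, 0.859, -0.0, -0.0]
force: [-0.1, -0.1, 0.5]
finger_gap: 1.0
gripper_force: 0.0
```

```bash
python3 - <<'E'
from station import manip
from h import *
t=manip.snapshot("top");c=manip.snapshot("scene")
a=np.hstack([crop(t,249,222,66,66,6),crop(c,256,210,66,66,6)])
cv2.imwrite("pics/pre.png",a);print(manip.sense()["tcp_pos"])
E
```

```text
[0.45846099 0.33496166 0.01052843]
```

View pics/pre.png

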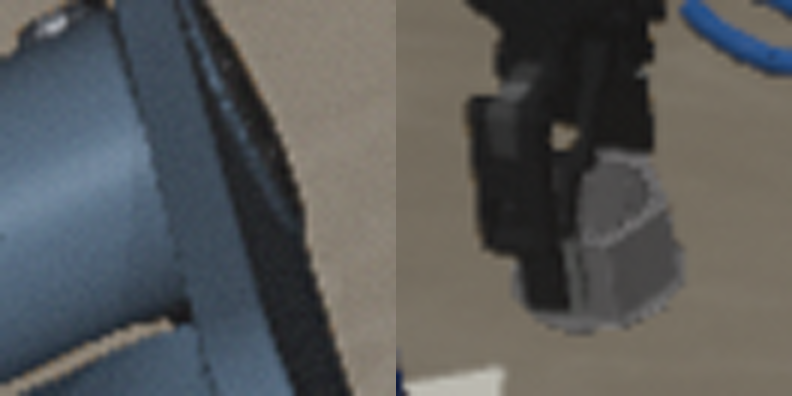

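The fingers straddle the nut on opposite flats, clear of the flange. I close now.

Emit:
{"op": "servo_tool", "data": {
  "commands": [0,0,0,0,0,0,-1,0,0,0,0,0,0,-1,0,0,0,0,0,0,-1,0,0,0,0,0,0,-1,0,0,0,0,0,0,-1,0,0,0,0,0,0,-1,0,0,0,0,0,0,-1,0,0,0,0,0,0,-1],
  "force": 60
}}

```text
t: 3.78
tcp_pos: [0.4577, 0.3346, 0.0106]
tool_rot: [0.512, 0.859, 0.0, 0.0]
force: [-0.3, -0.4, 6.7]
finger_gap: 0.621
gripper_force: 65.6
```

Emit:
{"op": "servo_tool", "data": {
  "commands": [0,0,0,0,0,0,-1,0,0,0,0,0,0,-1,0,0,-0.03,0,0,0,-1,0,0,-0.03,0,0,0,-1,0,0,-0.03,0,0,0,-1,0,0,-0.03,0,0,0,-1,0,0,-0.03,0,0,0,-1,0,0,-0.03,0,0,0,-1,0,0,-0.03,0,0,0,-1,0,0,-0.03,0,0,0,-1,0,0,0,0,0,0,-1,0,0,0,0,0,0,-1]
}}

```text
t: 4.78
tcp_pos: [0.4575, 0.3345, 0.1297]
tool_rot: [0.512, 0.859, 0.001, 0.0]
force: [-0.2, 0.1, -4.0]
finger_gap: 0.624
gripper_force: 64.8
```

Emit:
{"op": "servo_tool", "data": {
  "commands": [-0.0542,-0.0173,-0.002,0,0,0,-1,-0.0542,-0.0173,-0.002,0,0,0,-1,-0.0542,-0.0173,-0.002,0,0,0,-1,-0.0542,-0.0173,-0.002,0,0,0,-1,-0.0542,-0.0173,-0.002,0,0,0,-1,-0.0542,-0.0173,-0.002,0,0,0,-1,-0.0542,-0.0173,-0.002,0,0,0,-1,-0.0542,-0.0173,-0.002,0,0,0,-1,-0.0542,-0.0173,-0.002,0,0,0,-1,-0.0542,-0.0173,-0.002,0,0,0,-1]
}}

```text
t: 5.62
tcp_pos: [0.5089, 0.0536, 0.1379]
tool_rot: [0.512, 0.859, -0.001, -0.001]
force: [0.9, 0.3, -4.3]
finger_gap: 0.62
gripper_force: 64.5
```

Emit:
{"op": "servo_tool", "data": {
  "commands": [0,0,0,0,0,0.0181,-1,0,0,0,0,0,0.0181,-1,0,0,0,0,0,0.0181,-1,0,0,0,0,0,0.0181,-1,0,0,0,0,0,0.0181,-1,0,0,0,0,0,0.0181,-1,0,0,0,0,0,0.0181,-1,0,0,0,0,0,0.0181,-1,0,0,0,0,0,0.0181,-1,0,0,0,0,0,0.0181,-1,0,0,0,0,0,0.0181,-1,0,0,0,0,0,0,-1]
}}

```text
t: 6.62
tcp_pos: [0.5089, 0.0549, 0.1379]
tool_rot: [0.919, 0.395, -0.001, -0.001]
force: [-0.7, 0.3, -3.3]
finger_gap: 0.621
gripper_force: 64.6
```

```bash
python3 - <<'E'
from station import manip
from h import *
import pickle
t=manip.snapshot("top");c=manip.snapshot("scene");s=manip.sense()
print(s["t"],s["tcp_pos"],s["tool_rot"],s["force"],s["ft_torque"],s["q"].round(3) if hasattr(s["q"],"round") else s["q"])
p=np.array(s["tcp_pos"]);u=proj(c,p).astype(int);v=proj(t,p).astype(int);print(u,v)
cv2.imwrite("pics/over.png",np.hstack([crop(c,u[0],u[1],80,110,5),crop(t,v[0],v[1],80,110,5)]))
pickle.dump((t,c,s),open("s1.pkl","wb"))
E
```

```text
6.7167 [0.50916669 0.05494011 0.13829097] [ 9.17616790e-01  3.97464536e-01 -1.01621472e-03 -5.80395242e-04] [ 0.29115321 -0.45360178 -4.42827821] [-0.00688235  0.00373755 -0.0071542 ] [-0.111  0.518  1.801 -0.     0.825  0.642]
[381 210] [389 193]
```

View pics/over.png

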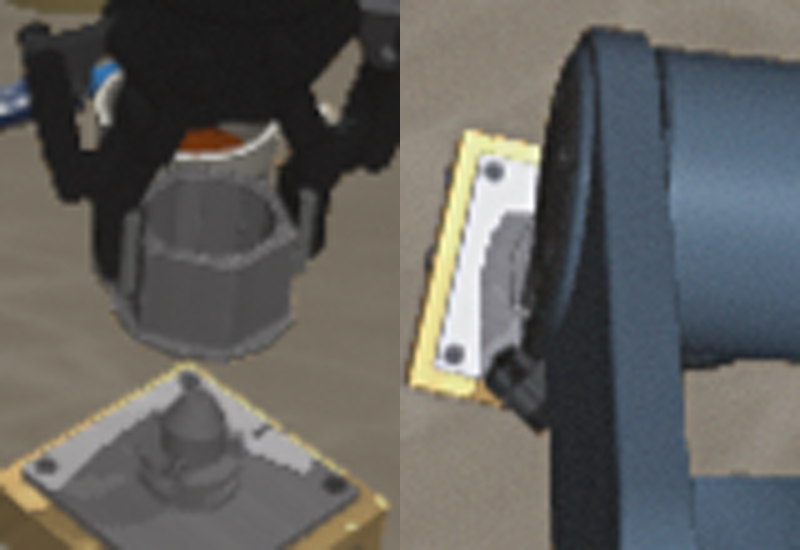

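Scene crop: the nut is held upright between the pads, above and slightly behind the stud, with its flange from column 112 to 297 and its lowest point at row 358. I check the nut-to-TCP offset by reprojection.

```bash
python3 - <<'E'
import pickle;from h import *
from scipy.spatial.transform import Rotation as R
t,c,s=pickle.load(open("s1.pkl","rb"));p=np.array(s["tcp_pos"]);M=R.from_quat(s["tool_rot"]).as_matrix()
a=np.linspace(0,2*np.pi,73)
im=crop(c,381,210,80,110,10)
for d,col in((0,(0,0,255)),):
  for zo in(.0095,):
    o=p+M[:,0]*d-[0,0,zo]
    fl=np.array([proj(c,o+[.033*np.cos(x),.033*np.sin(x),0]) for x in a])
    th=np.radians(-43.1+30)+np.arange(7)*np.pi/3
    hx=np.array([proj(c,o+[.031*np.cos(x),.031*np.sin(x),.04]) for x in th])
    k=lambda q:((q-[341,155]+.5)*10).astype(np.int32)
    for q in(fl,hx):cv2.polylines(im,[k(q)],False,col,1)
cv2.imwrite("pics/fit.png",im[250:850,:])
E
```

```text
(no output)
```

View pics/fit.png

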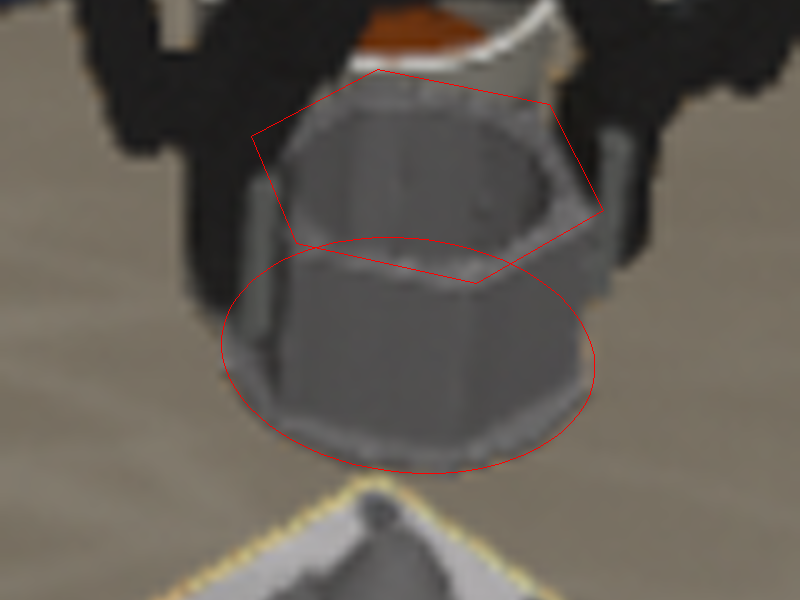

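The overlay agrees within about 1 mm, so the nut axis is at the TCP. I centre it over the stud and descend.

Emit:
{"op": "servo_tool", "data": {
  "commands": [0.0028,0.003,0.015,0,0,0,-1,0,0,0.015,0,0,0,-1,0,0,0.015,0,0,0,-1,0,0,0.015,0,0,0,-1,0,0,0.015,0,0,0,-1,0,0,0.015,0,0,0,-1,0,0,0.015,0,0,0,-1,0,0,0.015,0,0,0,-1,0,0,0,0,0,0,-1]
}}

```text
t: 7.47
tcp_pos: [0.5111, 0.0549, 0.0777]
tool_rot: [0.918, 0.396, -0.001, -0.001]
force: [-0.7, -0.0, -3.6]
finger_gap: 0.622
gripper_force: 64.6
```

Emit:
{"op": "servo_tool", "data": {
  "commands": [0,0,0.004,0,0,0,-1,0,0,0.004,0,0,0,-1,0,0,0.004,0,0,0,-1,0,0,0,0,0,0,-1]
}}

```text
t: 7.8
tcp_pos: [0.5121, 0.0549, 0.0733]
tool_rot: [0.918, 0.396, 0.0, 0.0]
force: [0.2, 0.2, -3.9]
finger_gap: 0.62
gripper_force: 64.6
```

Emit:
{"op": "servo_tool", "data": {
  "commands": [0,0,0.003,0,0,0,-1,0,0,0.003,0,0,0,-1,0,0,0.003,0,0,0,-1,0,0,0,0,0,0,-1]
}}

```text
t: 8.13
tcp_pos: [0.5119, 0.0549, 0.0686]
tool_rot: [0.918, 0.396, -0.0, -0.0]
force: [0.4, 0.2, -3.8]
finger_gap: 0.62
gripper_force: 64.6
```

Emit:
{"op": "servo_tool", "data": {
  "commands": [0,0,0.002,0,0,0,-1,0,0,0.002,0,0,0,-1,0,0,0.002,0,0,0,-1,0,0,0,0,0,0,-1]
}}

```text
t: 8.47
tcp_pos: [0.512, 0.0549, 0.0656]
tool_rot: [0.918, 0.396, -0.0, -0.0]
force: [-0.6, 0.2, -3.7]
finger_gap: 0.619
gripper_force: 64.6
```

Emit:
{"op": "servo_tool", "data": {
  "commands": [0,0,0.0015,0,0,0,-1,0,0,0.0015,0,0,0,-1,0,0,0.0015,0,0,0,-1,0,0,0.0015,0,0,0,-1,0,0,0,0,0,0,-1]
}}

```text
t: 8.88
tcp_pos: [0.512, 0.0549, 0.0627]
tool_rot: [0.918, 0.396, -0.0, -0.0]
force: [-0.6, 0.8, -3.2]
finger_gap: 0.62
gripper_force: 64.6
```

Emit:
{"op": "servo_tool", "data": {
  "commands": [0,0,0.0008,0,0,0,-1,0,0,0.0008,0,0,0,-1,0,0,0,0,0,0,-1]
}}

```text
t: 9.13
tcp_pos: [0.512, 0.0549, 0.062]
tool_rot: [0.918, 0.396, -0.0, -0.0]
force: [-0.7, -0.2, -3.8]
finger_gap: 0.624
gripper_force: 64.6
```

Emit:
{"op": "servo_tool", "data": {
  "commands": [0,0,0.0008,0,0,0,-1,0,0,0.0008,0,0,0,-1,0,0,0,0,0,0,-1]
}}

```text
t: 9.38
tcp_pos: [0.5121, 0.0548, 0.0617]
tool_rot: [0.918, 0.396, 0.0, 0.0]
force: [-1.2, -0.1, 1.8]
finger_gap: 0.62
gripper_force: 65.5
```

Emit:
{"op": "servo_tool", "data": {
  "commands": [0,0,0.0005,0,0,0,-1,0,0,0,0,0,0,-1]
}}

```text
t: 9.55
tcp_pos: [0.5121, 0.0549, 0.0616]
tool_rot: [0.918, 0.396, 0.0, 0.0]
force: [-1.7, -0.0, 5.4]
finger_gap: 0.624
gripper_force: 65.8
```

Emit:
{"op": "servo_tool", "data": {
  "commands": [0,0,-0.0005,0,0,-0.006,-1,0,0,0,0,0,-0.006,-1,0,0,0,0,0,0,-1]
}}

```text
t: 9.8
tcp_pos: [0.5122, 0.0547, 0.0617]
tool_rot: [0.902, 0.431, 0.0, 0.0]
force: [-1.6, -0.2, 3.8]
finger_gap: 0.621
gripper_force: 65.5
```

```bash
cat > st.py <<'E'
from station import manip
import numpy as np
s=manip.sense();q=s["q"]
print(s["t"],np.round(s["tcp_pos"],4),"yang",round(float(np.degrees(q[0]-q[5])),1),np.round(s["force"],1),np.round(s["ft_torque"],2))
E
python3 st.py
```

```text
9.8 [0.5122 0.0547 0.0617] yang -39.0 [-1.6 -0.2  3.8] [-0.17  0.24  0.03]
```

Emit:
{"op": "servo_tool", "data": {
  "commands": [0,0,-0.0004,0,0,-0.007,-1,0,0,-0.0002,0,0,-0.007,-1,0,0,0,0,0,0,-1]
}}

```text
t: 10.05
tcp_pos: [0.5123, 0.0547, 0.0618]
tool_rot: [0.883, 0.47, 0.0, 0.0]
force: [-1.8, -0.2, 3.8]
finger_gap: 0.623
gripper_force: 65.5
```

```bash
python3 st.py
```

```text
10.05 [0.5123 0.0547 0.0618] yang -34.0 [-1.8 -0.2  3.8] [-0.1   0.21  0.01]
```

Emit:
{"op": "servo_tool", "data": {
  "commands": [0,0,-0.0005,0,0,-0.008,-1,0,0,-0.0003,0,0,-0.008,-1,0,0,0,0,0,0,-1]
}}

```text
t: 10.3
tcp_pos: [0.5122, 0.0548, 0.062]
tool_rot: [0.858, 0.513, 0.0, 0.0]
force: [-1.8, -1.0, 2.3]
finger_gap: 0.622
gripper_force: 65.4
```

Emit:
{"op": "servo_tool", "data": {
  "commands": [0,0,-0.0004,0,0,-0.008,-1,0,0,-0.0003,0,0,-0.008,-1,0,0,0,0,0,0,-1]
}}

```text
t: 10.55
tcp_pos: [0.5122, 0.0548, 0.0622]
tool_rot: [0.832, 0.555, 0.0, 0.0]
force: [-0.7, -0.6, 1.8]
finger_gap: 0.621
gripper_force: 65.3
```

Emit:
{"op": "servo_tool", "data": {
  "commands": [0,0,-0.0004,0,0,-0.008,-1,0,0,-0.0003,0,0,-0.008,-1,0,0,0,0,0,0,-1]
}}

```text
t: 10.8
tcp_pos: [0.5121, 0.0548, 0.0624]
tool_rot: [0.803, 0.596, -0.0, 0.0]
force: [-0.6, -0.4, -0.5]
finger_gap: 0.621
gripper_force: 65.1
```

Emit:
{"op": "servo_tool", "data": {
  "commands": [0,0,-0.0003,0,0,-0.008,-1,0,0,-0.0002,0,0,-0.008,-1,0,0,0,0,0,0,-1]
}}

```text
t: 11.05
tcp_pos: [0.5121, 0.0549, 0.0626]
tool_rot: [0.772, 0.636, -0.0, -0.0]
force: [0.1, -0.0, -1.9]
finger_gap: 0.621
gripper_force: 65.0
```

Emit:
{"op": "servo_tool", "data": {
  "commands": [0,0,0.0004,0,0,-0.006,-1,0,0,0,0,0,-0.006,-1,0,0,0,0,0,0,-1]
}}

```text
t: 11.3
tcp_pos: [0.5121, 0.0548, 0.0626]
tool_rot: [0.748, 0.664, -0.0, 0.0]
force: [-0.4, -0.4, 0.2]
finger_gap: 0.621
gripper_force: 65.2
```

Emit:
{"op": "servo_tool", "data": {
  "commands": [0,0,0.0001,0,0,-0.006,-1,0,0,0,0,0,-0.006,-1,0,0,0,0,0,0,-1]
}}

```text
t: 11.55
tcp_pos: [0.5121, 0.0548, 0.0627]
tool_rot: [0.722, 0.692, 0.0, 0.0]
force: [-1.2, -0.8, 1.1]
finger_gap: 0.626
gripper_force: 65.2
```

```bash
python3 st.py
```

```text
11.55 [0.5121 0.0548 0.0627] yang -2.4 [-1.2 -0.8  1.1] [-0.17  0.15 -0.07]
```

Emit:
{"op": "servo_tool", "data": {
  "commands": [0,0,0,0,0,-0.006,-1,0,0,0,0,0,-0.006,-1,0,0,0,0,0,0,-1]
}}

```text
t: 11.8
tcp_pos: [0.5121, 0.0548, 0.0628]
tool_rot: [0.695, 0.719, 0.0, 0.0]
force: [-0.6, -1.5, 2.0]
finger_gap: 0.623
gripper_force: 65.2
```

Emit:
{"op": "servo_tool", "data": {
  "commands": [0,0,0,0,0,-0.006,-1,0,0,0,0,0,-0.006,-1,0,0,0,0,0,0,-1]
}}

```text
t: 12.05
tcp_pos: [0.5122, 0.0549, 0.0628]
tool_rot: [0.668, 0.744, 0.0, 0.0]
force: [-0.9, -0.2, 2.4]
finger_gap: 0.625
gripper_force: 65.3
```

```bash
python3 st.py
```

```text
12.05 [0.5122 0.0549 0.0628] yang 6.2 [-0.9 -0.2  2.4] [-0.07  0.12  0.  ]
```

Emit:
{"op": "servo_tool", "data": {
  "commands": [0,0,-0.0002,0,0,-0.007,-1,0,0,0,0,0,-0.007,-1,0,0,0,0,0,0,-1]
}}

```text
t: 12.3
tcp_pos: [0.5123, 0.055, 0.0628]
tool_rot: [0.634, 0.773, 0.0, 0.0]
force: [-0.6, 0.0, 1.8]
finger_gap: 0.62
gripper_force: 65.3
```

Emit:
{"op": "servo_tool", "data": {
  "commands": [0,0,-0.0001,0,0,-0.007,-1,0,0,0,0,0,-0.007,-1,0,0,0,0,0,0,-1]
}}

```text
t: 12.55
tcp_pos: [0.5124, 0.0551, 0.0628]
tool_rot: [0.6, 0.8, 0.0, 0.0]
force: [0.4, 0.8, -0.4]
finger_gap: 0.621
gripper_force: 65.1
```

```bash
python3 st.py
```

```text
12.55 [0.5124 0.0551 0.0628] yang 16.3 [ 0.4  0.8 -0.4] [ 0.21 -0.01  0.02]
```

Emit:
{"op": "servo_tool", "data": {
  "commands": [0,0,0.0002,0,0,-0.006,-1,0,0,0.0001,0,0,-0.006,-1,0,0,0,0,0,0,-1]
}}

```text
t: 12.8
tcp_pos: [0.5125, 0.0553, 0.0626]
tool_rot: [0.569, 0.822, 0.0, 0.0]
force: [0.2, 2.0, 0.4]
finger_gap: 0.623
gripper_force: 65.2
```

Emit:
{"op": "servo_tool", "data": {
  "commands": [0,0,0.0001,0,0,-0.006,-1,0,0,0,0,0,-0.006,-1,0,0,0,0,0,0,-1]
}}

```text
t: 13.05
tcp_pos: [0.5116, 0.0548, 0.0621]
tool_rot: [0.538, 0.843, -0.0, -0.0]
force: [0.6, 0.2, -3.5]
finger_gap: 0.622
gripper_force: 64.8
```

```bash
python3 st.py
```

```text
13.05 [0.5116 0.0548 0.0621] yang 24.9 [ 0.6  0.2 -3.5] [-0.03 -0.01  0.02]
```

Contact has vanished, so the lugs have passed the thread ends. I lower into the gap.

Emit:
{"op": "servo_tool", "data": {
  "commands": [0,0,0.001,0,0,-0.006,-1,0,0,0.002,0,0,0,-1,0,0,0.002,0,0,0,-1,0,0,0,0,0,0,-1]
}}

```text
t: 13.38
tcp_pos: [0.5117, 0.0548, 0.0596]
tool_rot: [0.522, 0.853, -0.0, -0.0]
force: [-0.5, 0.6, -3.7]
finger_gap: 0.621
gripper_force: 64.8
```

```bash
python3 st.py
```

```text
13.3833 [0.5117 0.0548 0.0596] yang 27.1 [-0.5  0.6 -3.7] [-0.01 -0.03 -0.02]
```

Emit:
{"op": "servo_tool", "data": {
  "commands": [0,0,0.002,0,0,0,-1,0,0,0.002,0,0,0,-1,0,0,0.002,0,0,0,-1,0,0,0,0,0,0,-1]
}}

```text
t: 13.72
tcp_pos: [0.5119, 0.0548, 0.0568]
tool_rot: [0.521, 0.854, -0.0, -0.0]
force: [0.6, -1.0, -3.6]
finger_gap: 0.623
gripper_force: 64.8
```

Emit:
{"op": "servo_tool", "data": {
  "commands": [0,0,0.0015,0,0,0,-1,0,0,0.0015,0,0,0,-1,0,0,0.001,0,0,0,-1,0,0,0,0,0,0,-1]
}}

```text
t: 14.05
tcp_pos: [0.512, 0.0549, 0.055]
tool_rot: [0.521, 0.854, -0.0, -0.0]
force: [0.2, -0.6, -4.0]
finger_gap: 0.621
gripper_force: 64.8
```

```bash
python3 st.py
```

```text
14.05 [0.512  0.0549 0.055 ] yang 27.2 [ 0.2 -0.6 -4. ] [-0.07  0.04  0.03]
```

Emit:
{"op": "servo_tool", "data": {
  "commands": [0,0,0.0012,0,0,0,-1,0,0,0.0012,0,0,0,-1,0,0,0,0,0,0,-1]
}}

```text
t: 14.3
tcp_pos: [0.512, 0.0548, 0.0538]
tool_rot: [0.521, 0.854, -0.0, -0.0]
force: [0.2, -0.2, -3.2]
finger_gap: 0.623
gripper_force: 64.8
```

Emit:
{"op": "servo_tool", "data": {
  "commands": [0,0,0.0008,0,0,0,-1,0,0,0,0,0,0,-1]
}}

```text
t: 14.47
tcp_pos: [0.5121, 0.0549, 0.0536]
tool_rot: [0.521, 0.854, 0.0, 0.0]
force: [-0.4, 0.8, -2.1]
finger_gap: 0.618
gripper_force: 65.0
```

Emit:
{"op": "servo_tool", "data": {
  "commands": [0,0,0.0005,0,0,0.008,-1,0,0,0,0,0,0.008,-1,0,0,0,0,0,0,-1]
}}

```text
t: 14.72
tcp_pos: [0.5125, 0.0548, 0.0535]
tool_rot: [0.563, 0.826, 0.0, 0.0]
force: [-0.2, 0.2, 0.1]
finger_gap: 0.621
gripper_force: 65.0
```

```bash
python3 st.py
```

```text
14.7167 [0.5125 0.0548 0.0535] yang 21.4 [-0.2  0.2  0.1] [-0.02  0.03 -0.06]
```

Emit:
{"op": "servo_tool", "data": {
  "commands": [0,0,0.0001,0,0,0.008,-1,0,0,0,0,0,0.008,-1,0,0,0,0,0,0,-1]
}}

```text
t: 14.97
tcp_pos: [0.5125, 0.0548, 0.0535]
tool_rot: [0.604, 0.797, 0.0, 0.001]
force: [-0.3, 0.2, -0.4]
finger_gap: 0.626
gripper_force: 65.0
```

Emit:
{"op": "servo_tool", "data": {
  "commands": [0,0,0.0001,0,0,0.008,-1,0,0,0.0001,0,0,0.008,-1,0,0,0,0,0,0,-1]
}}

```text
t: 15.22
tcp_pos: [0.5128, 0.0548, 0.0535]
tool_rot: [0.643, 0.766, 0.0, 0.001]
force: [-0.5, 0.0, 0.9]
finger_gap: 0.621
gripper_force: 65.1
```

```bash
python3 st.py
```

```text
15.2167 [0.5128 0.0548 0.0535] yang 10.0 [-0.5  0.   0.9] [-0.01 -0.1   0.03]
```

Emit:
{"op": "servo_tool", "data": {
  "commands": [0,0,0.0001,0,0,0.008,-1,0,0,0,0,0,0.008,-1,0,0,0,0,0,0,-1]
}}

```text
t: 15.47
tcp_pos: [0.5132, 0.0548, 0.0534]
tool_rot: [0.68, 0.733, 0.001, 0.001]
force: [1.7, 0.8, -0.3]
finger_gap: 0.624
gripper_force: 65.1
```

Emit:
{"op": "servo_tool", "data": {
  "commands": [0,0,0.0002,0,0,0.008,-1,0,0,0.0001,0,0,0.008,-1,0,0,0,0,0,0,-1]
}}

```text
t: 15.72
tcp_pos: [0.5134, 0.0547, 0.0532]
tool_rot: [0.716, 0.698, 0.001, 0.001]
force: [2.4, -0.2, -0.2]
finger_gap: 0.621
gripper_force: 65.0
```

```bash
python3 st.py
```

```text
15.7167 [0.5134 0.0547 0.0532] yang -1.4 [ 2.4 -0.2 -0.2] [-0.02 -0.36  0.03]
```

Emit:
{"op": "servo_tool", "data": {
  "commands": [0,0.0006,0.0006,0,0,0.008,-1,0,0,0.0005,0,0,0.008,-1,0,0,0,0,0,0,-1]
}}

```text
t: 15.97
tcp_pos: [0.5127, 0.0548, 0.0525]
tool_rot: [0.75, 0.661, 0.0, 0.0]
force: [1.3, 0.5, 1.0]
finger_gap: 0.622
gripper_force: 65.1
```

Emit:
{"op": "servo_tool", "data": {
  "commands": [0,0,0.0005,0,0,0.008,-1,0,0,0.0005,0,0,0.008,-1,0,0,0,0,0,0,-1]
}}

```text
t: 16.22
tcp_pos: [0.5136, 0.0546, 0.0522]
tool_rot: [0.782, 0.623, 0.001, 0.001]
force: [1.9, 0.1, 1.0]
finger_gap: 0.619
gripper_force: 65.2
```

```bash
python3 st.py
```

```text
16.2167 [0.5136 0.0546 0.0522] yang -12.9 [1.9 0.1 1. ] [-0.14 -0.43  0.09]
```

Emit:
{"op": "servo_tool", "data": {
  "commands": [0,0.0005,0.0004,0,0,0.008,-1,0,0,0.0004,0,0,0.008,-1,0,0,0,0,0,0,-1]
}}

```text
t: 16.47
tcp_pos: [0.5127, 0.0547, 0.0516]
tool_rot: [0.813, 0.583, 0.0, 0.0]
force: [0.9, 0.1, 1.1]
finger_gap: 0.62
gripper_force: 65.2
```

Emit:
{"op": "servo_tool", "data": {
  "commands": [0,0,0.0004,0,0,0.008,-1,0,0,0.0004,0,0,0.008,-1,0,0,0,0,0,0,-1]
}}

```text
t: 16.72
tcp_pos: [0.5127, 0.0547, 0.0511]
tool_rot: [0.841, 0.541, 0.0, 0.0]
force: [0.9, -0.7, 0.6]
finger_gap: 0.617
gripper_force: 65.2
```

```bash
python3 st.py
```

```text
16.7167 [0.5127 0.0547 0.0511] yang -24.5 [ 0.9 -0.7  0.6] [-0.13 -0.19  0.01]
```

Emit:
{"op": "servo_tool", "data": {
  "commands": [0,0,0.0005,0,0,0.007,-1,0,0,0.0004,0,0,0.007,-1,0,0,0,0,0,0,-1]
}}

```text
t: 16.97
tcp_pos: [0.5125, 0.0549, 0.0507]
tool_rot: [0.864, 0.504, -0.0, -0.0]
force: [0.8, -0.7, 2.6]
finger_gap: 0.625
gripper_force: 65.3
```

```bash
python3 st.py
```

```text
16.9667 [0.5125 0.0549 0.0507] yang -29.5 [ 0.8 -0.7  2.6] [-0.02 -0.23 -0.01]
```

Emit:
{"op": "servo_tool", "data": {
  "commands": [0,0,0.0003,0,0,0.006,-1,0,0,0.0001,0,0,0.006,-1,0,0,0,0,0,0,-1]
}}

```text
t: 17.22
tcp_pos: [0.5121, 0.0548, 0.0506]
tool_rot: [0.882, 0.471, -0.0, -0.0]
force: [-1.1, -0.9, 4.8]
finger_gap: 0.619
gripper_force: 65.6
```

```bash
python3 st.py
```

```text
17.2167 [0.5121 0.0548 0.0506] yang -33.8 [-1.1 -0.9  4.8] [-0.17 -0.09  0.01]
```

Emit:
{"op": "servo_tool", "data": {
  "commands": [0,0,0,0,0,0.005,-1,0,0,0,0,0,0.005,-1,0,0,0,0,0,0,-1]
}}

```text
t: 17.47
tcp_pos: [0.5118, 0.0543, 0.0507]
tool_rot: [0.896, 0.444, -0.001, 0.0]
force: [-0.6, -3.1, 5.2]
finger_gap: 0.619
gripper_force: 65.8
```

```bash
python3 st.py
```

```text
17.4667 [0.5118 0.0543 0.0507] yang -37.3 [-0.6 -3.1  5.2] [-0.42 -0.03  0.36]
```

Pressing force stays constant without sinking and torque has just appeared, so the flange is down and the wall is touched. I ease off and release.

Emit:
{"op": "servo_tool", "data": {
  "commands": [0,0,-0.0003,0,0,-0.004,-1,0,0,0,0,0,0,-1]
}}

```text
t: 17.63
tcp_pos: [0.5118, 0.0544, 0.0507]
tool_rot: [0.89, 0.455, -0.001, -0.0]
force: [-2.1, -2.9, 6.0]
finger_gap: 0.621
gripper_force: 65.7
```

```bash
python3 st.py
```

```text
17.6333 [0.5118 0.0544 0.0507] yang -35.9 [-2.1 -2.9  6. ] [-0.51  0.04  0.24]
```

Emit:
{"op": "servo_tool", "data": {
  "commands": [0,0,0,0,0,0,1,0,0,0,0,0,0,1,0,0,0,0,0,0,1,0,0,0,0,0,0,1,0,0,0,0,0,0,1,0,0,0,0,0,0,1,0,0,0,0,0,0,1,0,0,0,0,0,0,1]
}}

```text
t: 18.3
tcp_pos: [0.5126, 0.0548, 0.0505]
tool_rot: [0.891, 0.453, -0.0, -0.0]
force: [0.2, 0.2, -0.0]
finger_gap: 1.001
gripper_force: 0.0
```

Emit:
{"op": "servo_tool", "data": {
  "commands": [0,0,-0.01,0,0,0,1,0,0,-0.02,0,0,0,1,0,0,-0.03,0,0,0,1,0,0,-0.03,0,0,0,1,0,0,-0.03,0,0,0,1,0,0,-0.03,0,0,0,1,0,0,-0.03,0,0,0,1,0,0,-0.03,0,0,0,1,0,0,-0.03,0,0,0,1,0,0,-0.03,0,0,0,1,0,0,0,0,0,0,1]
}}

```text
t: 19.22
tcp_pos: [0.5146, 0.0547, 0.1891]
tool_rot: [0.891, 0.453, 0.003, 0.002]
force: [-0.2, 0.6, -0.6]
finger_gap: 1.0
gripper_force: 0.0
```

```bash
python3 - <<'E'
from station import manip
from h import *
c=manip.snapshot("scene");s=manip.sense();print(s["t"],s["tcp_pos"],s["force"])
im=crop(c,380,246,90,80,8)
o=np.array([.511,.055,.04]);a=np.linspace(0,2*np.pi,73)
fl=np.array([proj(c,o+[.033*np.cos(x),.033*np.sin(x),0]) for x in a])
cv2.polylines(im,[((fl-[335,206]+.5)*8).astype(np.int32)],False,(0,0,255),1)
cv2.imwrite("pics/home.png",im[:600])
E
```

```text
19.2667 [0.51375517 0.05471538 0.18760397] [ 0.13833355  0.67902882 -0.34208171]
```

View pics/home.png

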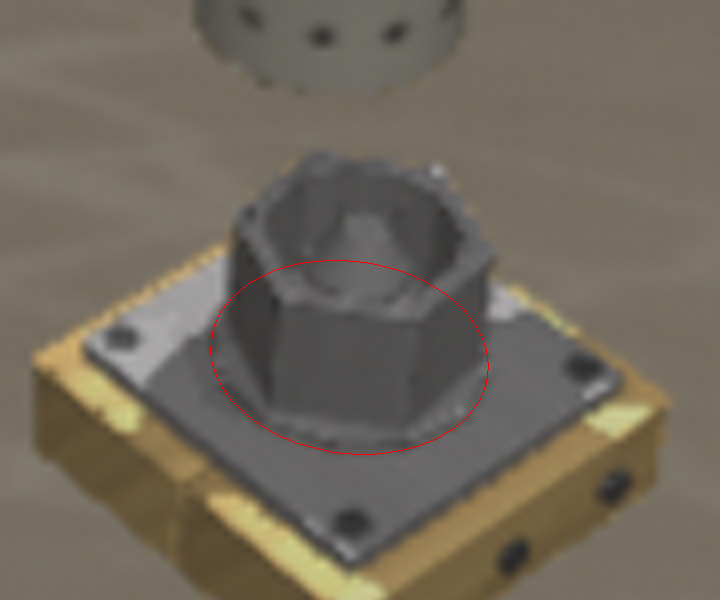

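```bash
python3 -c "
from station import manip
print(manip.sign_off())"
```

```text
the job is handed in; nothing more can be done
None
```

The steel flange nut is screwed down with its flange on the mould's plate and released. The arm is clear and the job was handed in at about 19 s of the 61 s allowed; the final picture shows the nut seated to within about 2 mm, and the force, height and turn angles agree that it is home.

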